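# Point out the rejected spring and log it

### The job

Point out the rejected spring to the inspector: bring the fingertips to about 2 cm above the top of the conical spring on the steel plate and stay there for two seconds without touching it. Then press the round push button on the black tester box all the way down with the fingertips to log it, let it come back up and move clear. Touch, move or lift none of the springs, pass well above the two other springs rather than pointing at them, and leave the pliers and the plug gauge alone.

Things in the scene. Friction and masses are not known exactly. Their poses are not given: they have to be found in the camera images.
- conical_spring: The conical spring: steel wire coil standing loose and upright on the plate. Origin: centre of its underside, z up, so the centre of its top lies 48 mm above the origin. It is 48 mm tall, 46 mm across at the foot narrowing to 18 mm at the top. This is the rejected spring, to be pointed at. The three springs stand in a row of any order, about 75 mm apart.
- straight_spring: The straight (cylindrical) spring: steel wire coil standing loose and upright on the plate. Origin: centre of its underside, z up, so the centre of its top lies 60 mm above the origin. It is 60 mm tall, 32 mm across all the way up. Not to be pointed at.
- barrel_spring: The barrel-shaped spring: steel wire coil standing loose and upright on the plate. Origin: centre of its underside, z up, so the centre of its top lies 44 mm above the origin. It is 44 mm tall, 26 mm across at both ends and 48 mm across half-way up. Not to be pointed at.
- plate: Dark steel gauging plate fixed to the bench, 130 x 240 x 12 mm (its x, y, z), with the springs on it. Origin: centre of its underside; z is up. May lie at the left or the right.
- tester: Black tester box fixed to the bench, 130 x 130 mm and 45 mm high, with a display and two terminal posts (18 mm high) along its far (+x) part and one push button. Origin: centre of its underside; z is up.
- log_button_top (a point): Centre of the top face of the round aluminium push button (30 mm across, in a grey housing) on top of the tester box, 30 mm from the box's centre on its -x side. It is pressed straight down.
- log_button (a joint): Travel of the push button: 0 is up, 0.006 m is fully down. A spring returns it; fully down takes 5 N.
- pliers: Long-nose pliers with blue handles lying loose on the bench beyond the work, 175 mm long, 54 mm wide, 14 mm high. Origin: on the bench, about mid-length; x points to the jaws.
- plug_gauge: Steel plug gauge standing loose on the bench beyond the work, 26 mm across, 85 mm tall. Origin: centre of its underside.
Things that resemble listed ones, but are neither listed nor needed, are in the scene too. Of the things that look like the tester, the largest one is meant. Leave any blue look-alike of the conical_spring alone.

How it is judged:
By the outcome, as a careful person would: the job done as asked, in the order asked, and still so for the second after the job is handed in, with the robot touching nothing.
It also fails if it takes over 50 s, if anything falls off the work surface, if the arm or the gripper's body presses on something with over 40 N, if the wrist force passes 120 N, or if a joint passes its speed limit or range.

### The arm

A 6-joint arm with a two-finger parallel gripper is mounted at the origin on the work surface. World frame = base frame: x ahead of the robot, y to its left, z up, the work surface at z = 0. Lengths are in m, angles in degrees, forces in N, time in s.
With the tool pointing down it reaches from about 0.275 to 0.825 m from the base axis. Payload 4.9 kg.
Tool frame: the origin (TCP) lies at the very end of the fingers, on their centre line; the grasp point (between the pads) lies 19 mm behind it; z points along the fingers, y is the line along which they close (so a half turn about z gives the same grasp; the last joint's range is limited). The gripper opens to 85 mm and grips with 20 to 120 N. Pads are 22 mm wide; open, the fingers measure 114 mm over their backs; the gripper's body (76 mm by 85 mm) begins 54 mm behind the grasp point. The pads swing forward as they close: fully open they stand 13 mm farther back than shut.
Start: joints at [-7.689, 18.69, -11.035, 60.275, 0, 82.311], TCP at [0.55, 0, 0.195] pointing down, gripper open.
Joint ranges: [-152.03, 152.03], [-55.5, 102.48], [-74.3, 77.21], [-110.64, 120.58], [-84.22, 78.4], [-180, 180]. Speed limits (degrees/s): [147.25, 147.25, 180, 180, 180, 180].

### API

Orientations are given as a 3x3 rotation matrix whose columns are the frame's x, y, z axes.
In Python, from station import manip gives the robot as it stands. Calls block until the motion is done:
- manip.reach(position, orientation): joint-space move of the TCP to a pose.
- manip.move_straight(position, rotation=None, speed=0.15): straight line of the TCP; rotation=None keeps the orientation; speed is the mean speed in m/s.
- manip.move_j(angles): joint-space move.
- manip.gripper_to(opening, newtons=None): finger opening in m; newtons is the grip in N (None keeps the last); returns when the fingers have stopped.
- manip.dwell(seconds).
- manip.ik(position, orientation): joint angles nearest the present ones, or None.
- manip.snapshot(name): name is "scene" or "side" or "wrist"; returns (picture, depth): 400x640x3 uint8, red, green, blue; 400x640 float32, m along the optical axis (not along the pixel's ray), 0 where there is no reading.
- manip.camera_model(name): a dict with "fx", "fy", "cx", "cy" (pixels), "D" ([k1, k2, p1, p2, k3] as OpenCV has them; the pictures are not rectified), "R" (3x3) and "t" (3): a world point X has camera coordinates R X + t. Camera axes: x right, y down, z forward; pixel columns grow to the right and rows downward; lengths in m; the calibration is good to about 2 mm. A picture is of the moment at which its call begins: read the wrist's pose just before it. camera_model takes no time and is no camera call; for the wrist camera it gives the pose at the moment of the call.
A pose or a line that the arm cannot do raises manip.IKError and nothing moves.
- manip.sign_off(): hands the job in; it is judged then, once.
Readings, each from a call of its own:
- manip.get_t(): time.
- manip.get_joint_pos(): joint angles.
- manip.get_qvel(): joint speeds.
- manip.get_tau(): joint torques, N m.
- manip.get_ee_pos(): TCP position.
- manip.get_orientation(): TCP orientation.
- manip.get_force(): force on the tool from outside, world axes, zero at the start.
- manip.get_ft_torque(): the same for the moment, N m.
- manip.get_gripper_width(): finger opening in m.
- manip.get_grasp_force(): force on a finger pad.
Only numpy, scipy, OpenCV 4.12 (cv2) and the standard library are available. Lean on these libraries where they do the work, as an engineer would, in place of code of your own. Each camera call takes 0.05 s, during which the arm holds its last target. There are 200 camera calls.

## Working session

There is one attempt and no reset: what is moved stays moved. The work goes in short steps, each a Python script; the robot and the scene stay as the last script left them, time stands still between calls to the robot, and variables do not carry over. Pictures are saved under pics/ and viewed, at most 10 in all, crops included, and the job is handed in when it is done.

```bash
mkdir -p pics; cat > h.py <<'E'
import numpy as np, cv2
from station import manip
def snap(n,f):
    m=manip.camera_model(n); p,d=manip.snapshot(n)
    cv2.imwrite(f'pics/{f}.png',p[:,:,::-1]); np.savez(f'pics/{f}.npz',p=p,d=d,**{k:np.array(v) for k,v in m.items()})
def ray(f,u,v,z=None,depth=None):
    m=np.load(f'pics/{f}.npz'); K=np.array([[m['fx'],0,m['cx']],[0,m['fy'],m['cy']],[0,0,1]])
    x=cv2.undistortPoints(np.array([[[u,v]]],float),K,m['D'])[0,0]
    r=m['R'].T@np.array([x[0],x[1],1]); c=-m['R'].T@m['t']
    if z is None:
        w=m['d'][int(v)-1:int(v)+2,int(u)-1:int(u)+2]; w=w[w>0]
        return c+r*(np.median(w) if len(w) else np.nan)
    return c+r*(z-c[2])/r[2]
E
python3 -c "
from h import *
snap('scene','scene');snap('side','side');snap('wrist','wrist')
print(manip.get_t())"
```

```text
0.15
```

View pics/scene.png

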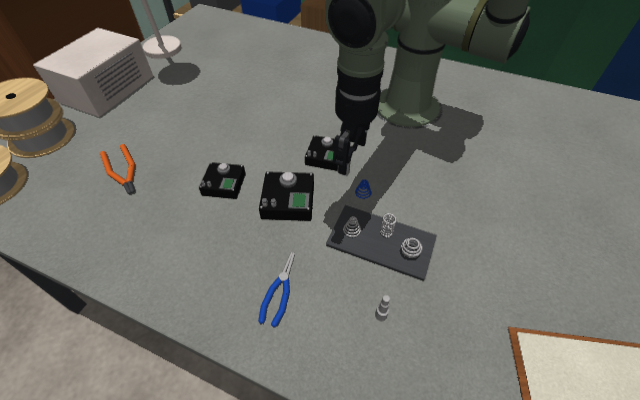

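View pics/side.png

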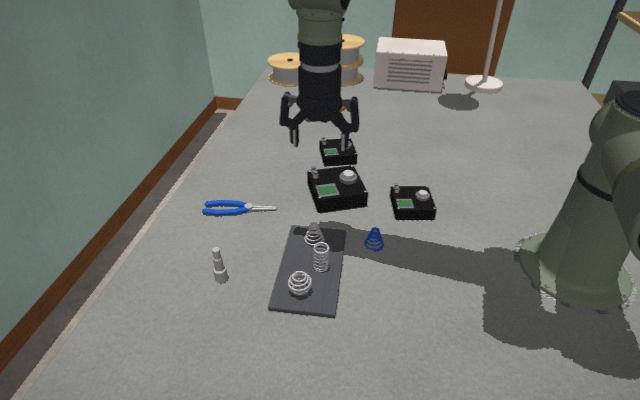

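The scene picture shows the plate with the conical spring at about (352,226), the straight one at (388,224) and the barrel one at (411,247). The largest tester is at (287,195) with its button at (288,179), and the blue cone at (363,188) is the decoy. I'll enlarge both views.

```bash
python3 -c "
from h import *
a=cv2.imread('pics/scene.png')[160:285,250:450]; b=cv2.imread('pics/side.png')[155:325,265:395]
cv2.imwrite('pics/c1.png',cv2.resize(a,None,fx=4,fy=4,interpolation=cv2.INTER_CUBIC)); cv2.imwrite('pics/c2.png',cv2.resize(b,None,fx=3.5,fy=3.5,interpolation=cv2.INTER_CUBIC))"
```

```text
(no output)
```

View pics/c1.png

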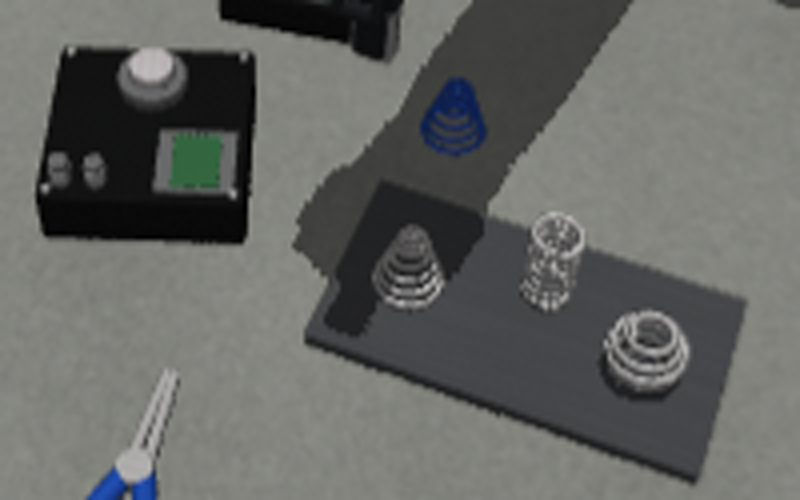

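View pics/c2.png

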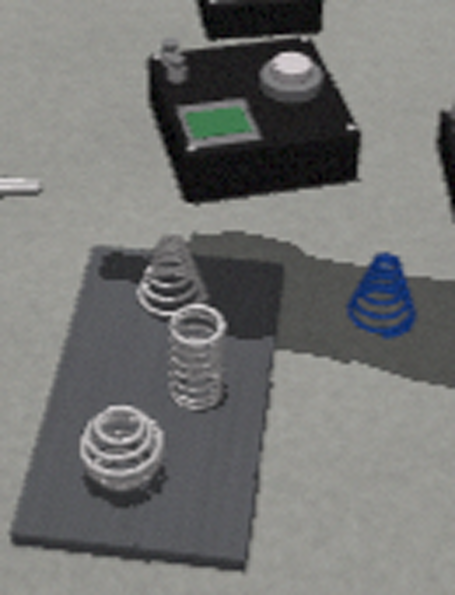

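The crops give the cone top at scene (352.8,218) and side (313.9,224.1), and the button top at scene (287.8,176.3) and side (348.4,173.9). Next I'll triangulate these points and check heights and sizes.

```bash
python3 -c "
from h import *
np.set_printoptions(precision=4,suppress=True)
def tri(a,b):
    L=[]
    for f,(u,v) in (('scene',a),('side',b)):
        p,q=ray(f,u,v,0.),ray(f,u,v,.2); L.append((p,(q-p)/np.linalg.norm(q-p)))
    A=sum(np.eye(3)-np.outer(d,d) for p,d in L); B=sum((np.eye(3)-np.outer(d,d))@p for p,d in L)
    x=np.linalg.solve(A,B); return x,[round(float(np.linalg.norm(np.cross(x-p,d))),4) for p,d in L]
S=lambda u,v:(250+u/4,160+v/4); D=lambda u,v:(265+u/3.5,155+v/3.5)
for n,a,b in (('cone',S(411,232),D(171,242)),('btn',S(151,65),D(292,66)),('straight',S(557,236),D(198,324)),('barrel',S(651,328),D(121,420))):
    print(n,*tri(a,b),ray('scene',*a),ray('side',*b))
print('cone z.06',ray('scene',*S(411,232),.06),ray('side',*D(171,242),.06))
c=[ray('scene',*S(*p),.045) for p in ((68,50),(253,57),(247,195),(41,190))]
print('box',np.array(c),np.mean(c,0),[np.linalg.norm(c[i]-c[i-1]) for i in range(4)])
print('plate',np.array([ray('scene',*S(*p),.012) for p in ((380,182),(745,302),(697,476),(306,338))]))
"
```

```text
cone [0.557  0.0186 0.0601] [0.0011, 0.0011] [0.5491 0.0159 0.0506] [0.5591 0.0108 0.0519]
btn [ 0.5033 -0.183   0.0632] [0.0004, 0.0004] [ 0.5072 -0.1806  0.0686] [ 0.5031 -0.1775  0.0665]
straight [0.5284 0.0978 0.0682] [0.0006, 0.0006] [0.5127 0.0961 0.0469] [0.5302 0.0837 0.0548]
barrel [0.5597 0.1654 0.056 ] [0.0003, 0.0003] [0.5301 0.1652 0.0146] [0.5644 0.1457 0.0332]
cone z.06 [0.5559 0.0179 0.06  ] [0.5575 0.0199 0.06  ]
box [[ 0.4993 -0.2491  0.045 ]
 [ 0.4537 -0.1338  0.045 ]
 [ 0.5607 -0.0876  0.045 ]
 [ 0.61   -0.2051  0.045 ]] [ 0.5309 -0.1689  0.045 ] [np.float64(0.11908632133408027), np.float64(0.12393831796941739), np.float64(0.11654807012034114), np.float64(0.12743496288180037)]
plate [[ 0.4921 -0.0251  0.012 ]
 [ 0.4862  0.2121  0.012 ]
 [ 0.613   0.215   0.012 ]
 [ 0.621  -0.0206  0.012 ]]
```

The cone top triangulates to z = 60.1 mm against an expected 60, and the button matches the box geometry. I'll close the fingers, hover over the cone, and check from the side.

```bash
python3 -c "
from h import *
manip.gripper_to(0.0,20)
manip.move_straight([.557,.0186,.14]); manip.move_straight([.557,.0186,.081],speed=.06)
snap('side','hov'); snap('scene','hov2')
print(manip.get_ee_pos(),manip.get_orientation(),manip.get_t(),manip.get_force(),manip.get_gripper_width())
a=cv2.imread('pics/hov.png')[135:285,255:385]; b=cv2.imread('pics/hov2.png')[130:280,290:420]
cv2.imwrite('pics/c3.png',cv2.resize(np.hstack([a,b]),None,fx=3,fy=3,interpolation=cv2.INTER_CUBIC))"
```

```text
[0.55744633 0.01855967 0.08149477] [[ 1.11129352e-06  9.99999518e-01  9.82275383e-04]
 [ 9.99999996e-01 -1.02756118e-06 -8.52437385e-05]
 [-8.52426880e-05  9.82275474e-04 -9.99999514e-01]] 2.6917 [ 0.50795536 -0.57331808  0.51097857] -7.019566902067045e-05
```

View pics/c3.png

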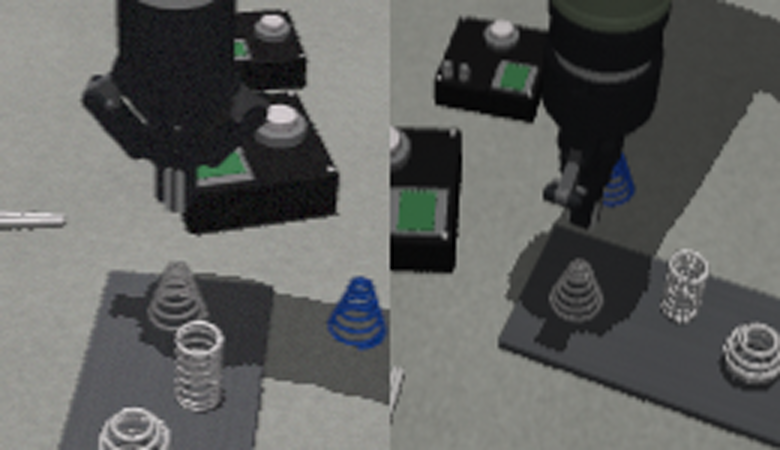

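The fingers are directly over the conical spring, but the visible tip (side (312,205), scene (353,205)) looks higher than 2 cm above it. I'll triangulate the tip.

```bash
python3 -c "
from h import *
np.set_printoptions(precision=4,suppress=True)
def proj(f,X):
    m=np.load(f'pics/{f}.npz'); K=np.array([[m['fx'],0,m['cx']],[0,m['fy'],m['cy']],[0,0,1]])
    return cv2.projectPoints(np.array([X]),cv2.Rodrigues(m['R'])[0],m['t'],K,m['D'])[0].ravel()
for z in (.06,.081,.09,.1,.11): print(z,proj('hov',[.557,.0186,z]),proj('hov2',[.557,.0186,z]))
for f,u,v in (('hov',311,202),('hov2',353,203)): print(ray(f,u,v))
print(manip.get_ee_pos(), manip.get_joint_pos())
snap('side','hov3'); snap('scene','hov4')
print([np.abs(cv2.imread(f'pics/{a}.png').astype(int)-cv2.imread(f'pics/{b}.png')).max() for a,b in (('hov','hov3'),('hov2','hov4'))])
a=cv2.imread('pics/hov3.png')[155:245,275:355]; b=cv2.imread('pics/hov4.png')[155:245,310:390]
cv2.imwrite('pics/c4.png',cv2.resize(np.hstack([a,b]),None,fx=5,fy=5,interpolation=cv2.INTER_CUBIC))"
```

```text
0.06 [314.1816 223.7945] [352.8652 218.4581]
0.081 [314.1771 216.4672] [353.4834 213.0858]
0.09 [314.175  213.2631] [353.7555 210.7215]
0.1 [314.1727 209.6567] [354.0632 208.0492]
0.11 [314.1703 206.0006] [354.3765 205.3281]
[0.5618 0.0294 0.1285]
[0.5707 0.0188 0.1341]
[0.5574 0.0186 0.0815] [ -5.6763  25.2463 -19.1712  45.5259   0.0007  84.3238]
[np.int64(61), np.int64(47)]
```

View pics/c4.png

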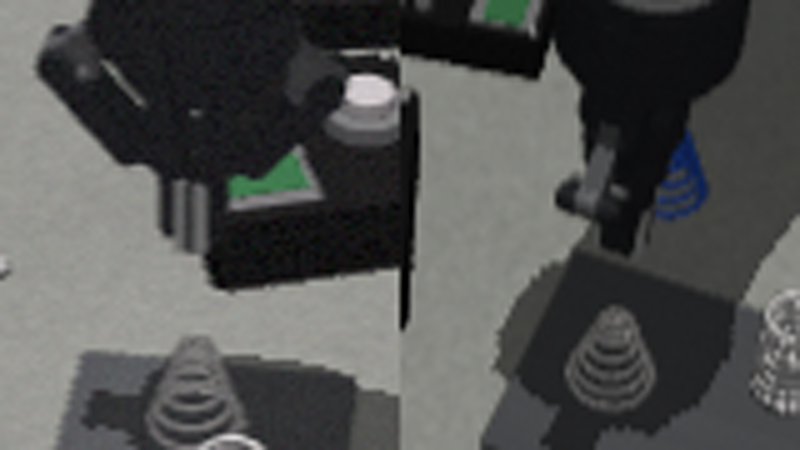

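Both views agree: the tips end at side (313,205) and scene (354,205), so z ≈ 0.11, about 3 cm above the reported TCP. The wrist camera gives an independent check.

```bash
python3 -c "
from h import *
np.set_printoptions(precision=4,suppress=True)
snap('wrist','w')
m=np.load('pics/w.npz'); K=np.array([[m['fx'],0,m['cx']],[0,m['fy'],m['cy']],[0,0,1]])
pr=lambda X:cv2.projectPoints(np.array([X]),cv2.Rodrigues(m['R'])[0],m['t'],K,m['D'])[0].ravel()
print('cam',-m['R'].T@m['t'])
for z in (.06,.081,.095,.11): print(z,pr([.557,.0186,z]))
for f in ('hov3','hov4'):
    d=np.load(f'pics/{f}.npz')['d']; P=[]
    for v in range(160,240):
        for u in range(295,375):
            if d[v,u]>0:
                q=ray(f,u,v)
                if abs(q[0]-.557)<.03 and abs(q[1]-.0186)<.025 and q[2]>.065: P.append((*q,u,v))
    P=np.array(P); print(f,np.histogram(P[:,2],bins=np.arange(.065,.15,.005))[0]); print(P[P[:,2].argsort()][:6])
"
```

```text
cam [0.558  0.0966 0.2597]
0.06 [314.5402 216.6472]
0.081 [314.4032 228.8284]
0.095 [314.2952 238.44  ]
0.11 [314.1607 250.4337]
hov3 [ 0  0  0  0  0  0  0  0  0  0  0 10 20 27 29 27]
[[  0.5597   0.0296   0.121  312.     205.    ]
 [  0.5576   0.0296   0.1213 313.     205.    ]
 [  0.5553   0.0304   0.1222 314.     205.    ]
 [  0.5639   0.0297   0.1232 310.     204.    ]
 [  0.5618   0.0294   0.1232 311.     204.    ]
 [  0.5596   0.0299   0.124  312.     204.    ]]
hov4 [ 0  0  0  0  0  0  0  0  0  0  2  4 10 18 14 13]
[[  0.5639   0.0245   0.1186 356.     206.    ]
 [  0.563    0.0265   0.1186 357.     206.    ]
 [  0.5623   0.0283   0.1223 358.     205.    ]
 [  0.5564   0.0284   0.1229 359.     203.    ]
 [  0.5651   0.0246   0.1236 356.     205.    ]
 [  0.5642   0.0266   0.1236 357.     205.    ]]
```

View pics/w.png

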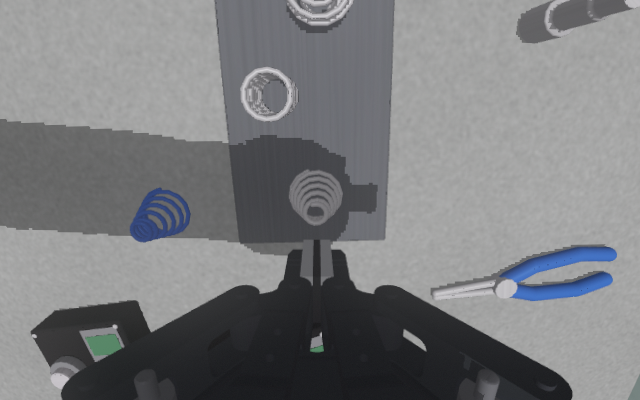

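The wrist view shows the finger tips at about (316,240) and the cone top at about (316,211). I'll check the camera height from depth on the bench and plate, and the tip row against its front edge.

```bash
python3 -c "
from h import *
np.set_printoptions(precision=4,suppress=True)
m=np.load('pics/w.npz'); K=np.array([[m['fx'],0,m['cx']],[0,m['fy'],m['cy']],[0,0,1]])
pr=lambda X:cv2.projectPoints(np.array([X]),cv2.Rodrigues(m['R'])[0],m['t'],K,m['D'])[0].ravel()
for n,u,v in (('plate',340,80),('plate',250,150),('bench',120,60),('bench',450,150),('bench',100,260),('tip',309,243),('tip',324,243),('tip',309,250),('conetop',316,211)): print(n,ray('w',u,v))
for n,u,v in (('plate L',227,100),('plate R',392,100)): print(n,ray('w',u,v,.012))
print('straight top',ray('w',267,95,.072),'cone',ray('w',316,211,.06))
for z in (.081,.09,.1,.11,.12): print(z,pr([.557,.0296,z]))
a=cv2.imread('pics/w.png')[170:290,246:386]
cv2.imwrite('pics/c5.png',cv2.resize(a,None,fx=5,fy=5,interpolation=cv2.INTER_CUBIC))
"
```

```text
plate [0.5762 0.1105 0.0122]
plate [0.5048 0.0573 0.0116]
bench [0.4023 0.1282 0.0004]
bench [ 0.6723  0.0556 -0.0004]
bench [ 0.3476 -0.0507 -0.0005]
tip [0.5546 0.0303 0.1249]
tip [0.5618 0.0306 0.1254]
tip [0.5548 0.0302 0.1318]
conetop [0.558 0.005 0.012]
plate L [0.4894 0.0962 0.012 ]
plate R [0.6167 0.0961 0.012 ]
straight top [0.5296 0.0989 0.072 ] cone [0.558  0.0228 0.06  ]
0.081 [314.3639 212.4128]
0.09 [314.293  217.7782]
0.1 [314.2059 224.3633]
0.11 [314.1089 231.7148]
0.12 [314.     239.9731]
```

View pics/c5.png

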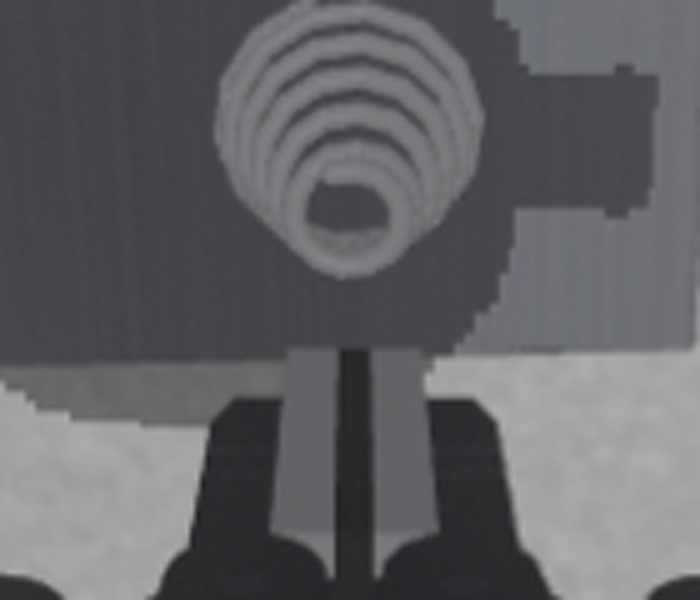

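Bench and plate depths confirm the camera and arm pose. The tips really are near z = 0.12 with the TCP reported at 0.081. I'll check whether the same offset existed in the initial open-gripper pictures.

```bash
python3 -c "
from h import *
np.set_printoptions(precision=4,suppress=True)
for f in ('scene','side','wrist'):
    d=np.load(f'pics/{f}.npz')['d']; P=[]
    for v in range(0,400,2):
        for u in range(0,640,2):
            if d[v,u]>0:
                q=ray(f,max(u,1),max(v,1))
                if abs(q[0]-.55)<.08 and abs(q[1])<.03 and q[2]>.13: P.append((*q,u,v))
    P=np.array(P); print(f,P[P[:,2].argsort()][:8:2])
print(manip.get_t(),manip.get_gripper_width(),manip.get_grasp_force())
"
```

```text
scene [[  0.5986  -0.0012   0.2448 342.     174.    ]
 [  0.5999  -0.0092   0.2482 338.     172.    ]
 [  0.5997   0.0073   0.2496 346.     174.    ]
 [  0.5061   0.0093   0.2499 364.     144.    ]]
side [[  0.5956   0.0039   0.2438 296.     146.    ]
 [  0.5983   0.0096   0.2468 294.     146.    ]
 [  0.6026   0.0074   0.2496 292.     144.    ]
 [  0.5979   0.0104   0.2519 294.     144.    ]]
wrist [[  0.5072   0.003    0.2432 226.     264.    ]
 [  0.5079  -0.002    0.2438 228.     274.    ]
 [  0.5077  -0.0042   0.2439 228.     278.    ]
 [  0.5079  -0.003    0.2441 228.     276.    ]]
2.8417 -5.935319870563843e-05 0.0
```

The open gripper shows the same offset (tips at 0.2435, minus the 13 mm swing, gives about 36 mm), so the real fingertips end roughly 37 mm short of the reported TCP. Before lowering over the spring, I'll confirm on bare bench at (0.672, 0.056) that nothing is felt when the TCP goes to z < 0.

```bash
python3 -c "
from h import *
x,y=.675,.05
manip.move_straight([.557,.0186,.11]); manip.move_straight([x,y,.11]); manip.move_straight([x,y,.008])
f0=manip.get_force()[2]; print('f0',f0)
for z in (.004,.001,-.002,-.005,-.009,-.013):
    manip.move_straight([x,y,z],speed=.03); f=manip.get_force()[2]-f0; print(z,manip.get_ee_pos()[2],round(f,2))
    if abs(f)>2.5: break
manip.move_straight([x,y,.11]); print(manip.get_t())
"
```

```text
f0 -0.23534692126124518
0.004 0.004531910828516318 0.75
0.001 0.0008278872294641901 0.4
-0.002 -0.0023251252016585205 -0.96
-0.005 -0.0053219446034825715 0.23
-0.009 -0.009348712683743557 0.9
-0.013 -0.013336756728771923 0.44
7.55
```

No contact down to −13 mm, so the offset is real and I'll use tip z = TCP + 37.5 mm. Next come the hover with the tips 2 cm above the cone, then a force-guided press.

```bash
python3 -c "
from h import *
O=.0375
c=[.557,.020]; b=[.5033,-.182]
manip.move_straight([*c,.11]); manip.move_straight([*c,.081-O],speed=.05); manip.dwell(.4)
snap('side','h5'); print(manip.get_ee_pos(),manip.get_force()); manip.dwell(2.6); print(manip.get_ee_pos())
manip.move_straight([*c,.11]); manip.move_straight([*b,.11]); manip.move_straight([*b,.070-O],speed=.08); manip.dwell(.3)
f0=manip.get_force()[2]; print('f0',f0)
for z in np.arange(.067,.045,-.001):
    manip.move_straight([*b,z-O],speed=.02); f=manip.get_force()[2]-f0; print(round(z,4),round(manip.get_ee_pos()[2]+O,4),round(f,2))
    if f>14: break
snap('side','press'); print(manip.get_t())
a=cv2.imread('pics/h5.png')[135:285,255:385]; q=cv2.imread('pics/press.png')[125:275,285:415]
cv2.imwrite('pics/c6.png',cv2.resize(np.hstack([a,q]),None,fx=3,fy=3,interpolation=cv2.INTER_CUBIC))
"
```

```text
[0.55697533 0.01999128 0.04352545] [-0.58093024  0.71108939 -0.84768061]
[0.55699198 0.02001136 0.04349442]
f0 0.673568765480177
0.067 0.0672 1.26
0.066 0.0662 2.48
0.065 0.0652 2.46
0.064 0.0642 3.44
0.063 0.0631 3.6
0.062 0.0627 7.83
0.061 0.0625 15.45
18.4417
```

View pics/c6.png

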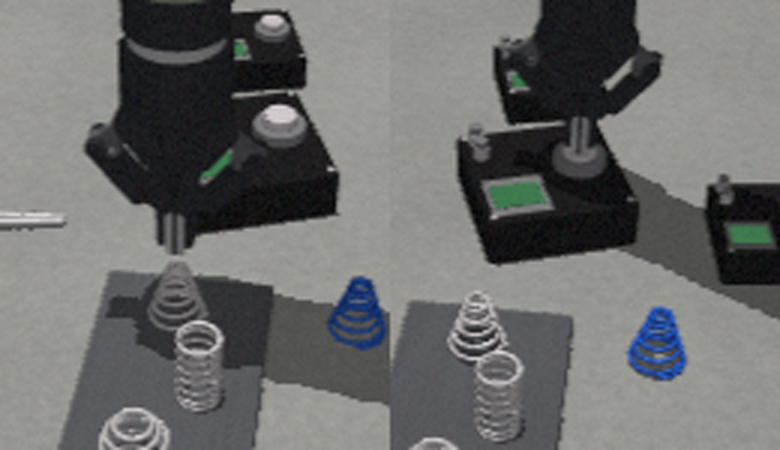

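Left: the tips hover just above the cone without touching. Right: the fingertips are on the button at (580,150), and the force rose sharply past 5 N, so it is at its stop. I'll release, move clear, and check the button height, which calibrates the tip offset, and the springs.

```bash
python3 -c "
from h import *
np.set_printoptions(precision=4,suppress=True)
b=[.5033,-.182]
manip.move_straight([*b,.05],speed=.06); manip.move_straight([*b,.15]); manip.move_straight([.5033,-.262,.16])
manip.dwell(.3); snap('wrist','wb'); snap('side','end'); snap('scene','end2')
print(manip.get_t(),manip.get_ee_pos(),manip.get_force())
m=np.load('pics/wb.npz'); K=np.array([[m['fx'],0,m['cx']],[0,m['fy'],m['cy']],[0,0,1]])
u,v=cv2.projectPoints(np.array([[.5033,-.182,.065]]),cv2.Rodrigues(m['R'])[0],m['t'],K,m['D'])[0].ravel(); print(u,v)
for du,dv in ((0,0),(8,0),(-8,0),(0,8),(0,-8)): print(ray('wb',u+du,v+dv))
for n,(r,c) in {'end':((205,310),(265,350)),'end2':((205,275),(325,440))}.items():
    A=cv2.imread(f'pics/{\"side\" if n==\"end\" else \"scene\"}.png');B=cv2.imread(f'pics/{n}.png')
    cv2.imwrite(f'pics/d_{n}.png',np.hstack([A[r[0]:r[1],c[0]:c[1]],B[r[0]:r[1],c[0]:c[1]]]))
x=[cv2.resize(cv2.imread(f'pics/d_{n}.png'),(600,290)) for n in ('end','end2')]
cv2.imwrite('pics/c7.png',np.vstack(x))
"
```

```text
20.9833 [ 0.5034 -0.2616  0.1601] [ 0.7896 -0.0867 -0.6333]
315.1945658947154 97.5705893242886
[ 0.5033 -0.182   0.0667]
[ 0.51   -0.182   0.0671]
[ 0.4966 -0.182   0.0669]
[ 0.5033 -0.1885  0.0676]
[ 0.5033 -0.1756  0.0675]
```

View pics/c7.png

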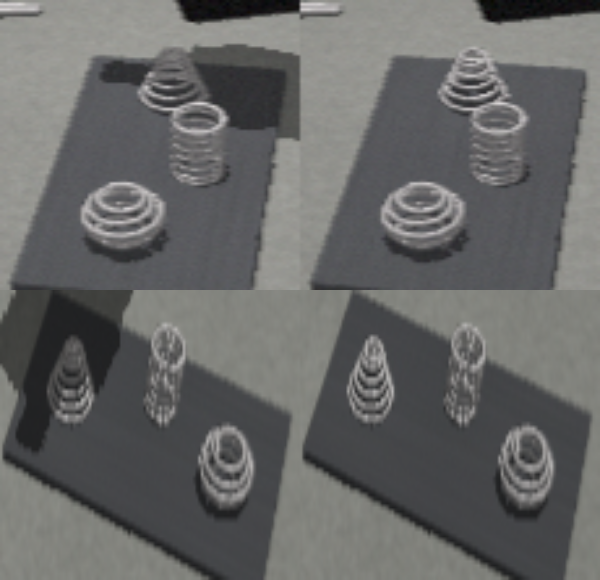

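The springs stand exactly where they were. The button is back up at z = 0.067, which matches the contact height, so the 37.5 mm offset and the 2 cm hover hold.

```bash
python3 -c "
from station import manip
print(manip.sign_off())"
```

```text
the job is handed in; nothing more can be done
None
```

The job is handed in: the fingertips held about 2 cm above the conical spring for about 3 s, then pressed the tester button to its stop and moved clear, with the springs unmoved; the real fingertips end about 37 mm short of the reported TCP, so I corrected the heights for that after a no-contact check over bare bench.

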